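# Turn the lazy susan to the sugar jar and close its lid

### The job

With a fingertip against the lobes of its rim, turn the maple lazy susan until the sugar jar stands at the front, in line with the tongue of the fixed base, and let it stop there with the lid still open. Then push the jar's open flip-top lid fully shut and move clear. Grasp and lift nothing, do not touch the jar before it is at the front, and leave the creamer, kettle, decanter and grinder alone.

Things in the scene. Friction and masses are not known exactly. Their poses are not given: they have to be found in the camera images.
- turntable_base: Fixed maple foot. Origin: on the turning axis at table height, z up. Its tongue, 50 mm wide, 8 mm thick, round-ended, lies on the table and reaches 230 mm from the axis along the foot's own -x: this is the front (roughly towards the robot). The platter overhangs all but the tongue's outer 45 mm.
- platter: Maple platter; turns about z, stops in 2 deg (friction 0.12 N m). Origin: centre of underside, 22 mm up; top 40 mm up. A disc, radius 130 mm, with five lobes 72 deg apart, 105 mm wide with parallel flanks, out to 182 mm, 1 mm thinner; one centred on its -x, under the jar. At 162 mm radius a lobe spans +-19 deg; gaps are 95 mm, open below: a fingertip in a gap, pushed sideways, drives the next lobe.
- jar: Loose empty white ceramic sugar jar, 72 mm across, 55 mm high to the rim, about 0.35 kg. Origin: centre of its underside, on the platter top about 68 mm from the turning axis on the platter's -x side. Its own +x points to the lid hinge, roughly to the turning axis; its -x points outwards. It rides on the platter by friction.
- jar_lid (a joint): Flip-top lid angle, rad: 0 shut, 1.57 upright, 1.95 fully open (leaning to the turning axis); starts at 1.2 to 1.75. A round ceramic plate 74 mm across, 7 mm thick, with a small front tab (to 84 mm from the hinge). The stiff hinge (0.04 N m, about 1 N at mid-lid) stays where it is left: push the lid all the way to its stop.
- lid_hinge (a point): Hinge line of the lid on the jar: 37 mm from the jar's centre along the jar's +x, 55 mm above its underside (95 mm above the table). The line runs along the jar's y; the lid's underside lies on it.
- lid_edge (a point): Point on the lid's free edge, 74 mm from the hinge line, mid-thickness.
- creamer: Loose open steel creamer 60 mm across and 62 mm high with a side handle, standing on the platter opposite the jar, about 68 mm from the axis. Origin: centre of its underside. Bystander.
- kettle: Blue enamel kettle, 170 mm across, 206 mm high over its bail handle, on the table far left. Origin: centre of its underside. Bystander.
- decanter: Glass decanter, 108 mm across, 200 mm high, on the table far right. Origin: centre of its underside. Bystander.
- grinder: Hand coffee grinder, steel, 60 mm across, 195 mm high, with a side crank reaching 101 mm from its axis along its own +x, ending in an upright wooden handle, on the table near left. Origin: centre of its underside. Bystander.
- jar_place (a point): Point on the platter's top surface, 68 mm from the axis along the platter's -x, near which the jar stands.
- creamer_place (a point): Point on the platter's top surface, 68 mm from the axis along the platter's +x, near which the creamer stands.
Things that resemble listed ones, but are neither listed nor needed, are in the scene too. What is shaped like the jar but green, pink or yellow is not meant.

How it is judged:
By the outcome, as a careful person would: the job done as asked, in the order asked, and still so for the second after the job is handed in, with the robot touching nothing.
It also fails if it takes over 72 s, if anything falls off the work surface, if the arm or the gripper's body presses on something with over 40 N, if the wrist force passes 120 N, or if a joint passes its speed limit or range.

### The arm

A 6-joint arm with a two-finger parallel gripper is mounted at the origin on the work surface. World frame = base frame: x ahead of the robot, y to its left, z up, the work surface at z = 0. Lengths are in mm, angles in degrees, forces in N, time in s.
With the tool pointing down it reaches from about 375 to 900 mm from the base axis. Payload 3.1 kg.
Tool frame: the origin (TCP) lies midway between the tips of the shut fingers; the grasp point (between the pads) lies 19 mm behind it (bot.grip_point_offset is the distance from the TCP to the grasp point, in mm); z points along the fingers, y is the direction in which the jaws open and shut (so a half turn about z gives the same grasp; the last joint's range is limited). The gripper opens to 87 mm and grips with 3 to 60 N. Pads are 19 mm wide; open, the fingers measure 117 mm over their backs; the gripper's body (75 mm by 190 mm) begins 51 mm behind the grasp point.
Start: joints at [55.262, 30.224, 82.088, -0, 67.689, -10.227], TCP at [259.252, 568.67, 222.548] pointing down, gripper open.
Joint ranges: [-176.69, 176.69], [-43.24, 126.21], [12.49, 139.97], [-82, 262], [0, 151.66], [-163.58, 163.58]. Speed limits (degrees/s): [159.86, 159.86, 180, 180, 180, 180].

### API

Orientations are given as a 3x3 rotation matrix whose columns are the frame's x, y, z axes.
In Python, from station import bot gives the robot as it stands. The module is installed in compiled form; this text tells all that it offers.
- The arm moves only by the tool jog_arm, never from a script. Its argument "targets" is a list of rows, each a list of 3 entries, a list of its own where there are three numbers: the shift along the tool's x, y, z in m, then the turn about the tool's z in degrees, then the gripper's target within -1 to 1 (shut at 1, half-way at 0, fully open at -1). A call has 1 to 5 rows; each row is the pose to reach, as a shift and turn from the pose measured when the call began, along the tool's axes at that moment; what a row does not reach only later rows make up. A row lasts 1/8 s, in which the tool goes at most 62.5 mm and 10.7 degrees, less where a joint would pass 70% of its speed; a pose out of reach is approached as far as the arm can. A call with a gripper value outside its range is refused whole. The fingers move at their own pace and stop on an object; "grip_force" is the grip in N (left out, the last holds). Time passes only in rows, so rows that repeat a pose let the fingers close. It gives the time, the measured TCP pose, the force and the opening at its end, in the units of the state.
- bot.state(): the state, without advancing time (a new reading comes with each control period).
- bot.read_camera(name): name is "scene" or "top" or "wrist"; returns a dict with "img" (480x640x3 uint8, red, green, blue), "fx", "fy", "cx", "cy" (pixels), "rvec" (rotation vector, rad) and "tvec" (3), from world to camera coordinates, as OpenCV has them; the wrist camera has in their place "T_tool_cam" (4x4, takes a point from camera to tool coordinates, whose origin is the TCP and whose axes are the flange's). Camera axes: x right, y down, z forward; pixel columns grow to the right and rows downward; lengths in mm; the calibration is good to about 2 mm. The wrist camera is an equidistant fisheye: a pixel r from the principal point sees the ray r / f radians off the axis. A picture is of the moment at which its call begins: read the wrist's pose just before it. There is no depth.
- bot.finish_job(): hands the job in, once; it reports no verdict.
The state is a dict: "time_s": time; "joint_pos": joint angles; "qd": joint speeds; "joint_efforts": joint torques, N m; "tcp_pos": TCP position; "tool_rot": TCP orientation; "contact_force": force on the tool from outside, world axes, zero at the start; "wrist_torque": the same for the moment, N m; "width": finger opening in mm.
Only numpy, scipy, OpenCV 4.12 (cv2) and the standard library are available. Lean on these libraries where they do the work, as an engineer would, in place of code of your own. Each camera call takes 0.05 s, during which the arm holds its last target. There are 200 camera calls.

## Working session

There is one attempt and no reset: what is moved stays moved. The work goes in short steps, Python scripts to look and compute and a tool call to move; the robot and the scene stay as the last step left them, time stands still between calls to the robot, and variables do not carry over. Pictures are saved under pics/ and viewed, about 8 in all and at most 12, crops included, and the job is handed in when it is done.

Besides the shell and the picture viewer there is one more tool, called after "Call:" as a command line: name --argument value ..., lists and objects as JSON in quotes. jog_arm: Moves the arm, as the interface text tells. Its arguments: {"type":"object","properties":{"targets":{"type":"array","items":{"type":"array"}},"grip_force":{"type":"number"}},"required":["targets"]}

```bash
mkdir -p pics
cat > h.py <<'E'
import numpy as np, cv2
from station import bot
def ray(c,u,v):
    R=cv2.Rodrigues(np.array(c['rvec'],float))[0];t=np.array(c['tvec'],float).ravel()
    d=R.T@np.array([(u-c['cx'])/c['fx'],(v-c['cy'])/c['fy'],1]);return -R.T@t,d
def onz(c,u,v,z):
    o,d=ray(c,u,v);return o+d*(z-o[2])/d[2]
def proj(c,p):
    return cv2.projectPoints(np.array(p,float).reshape(-1,3),np.array(c['rvec'],float),np.array(c['tvec'],float),np.array([[c['fx'],0,c['cx']],[0,c['fy'],c['cy']],[0,0,1]],float),None)[0].reshape(-1,2)
def save(n,im): cv2.imwrite('pics/'+n+'.png',im[:,:,::-1])
E
python3 - <<'E'
from h import *
for n in('top','scene'):
    c=bot.read_camera(n);save(n+'0',c['img']);print(n,ray(c,c['cx'],c['cy']),c['fx'])
s=bot.state();print(s)
E
```

```text
top (array([ 446.38038424,   34.3993265 , 1236.62254917]), array([ 0.16464656, -0.00334203, -0.98634697])) 567.719235130267
scene (array([1336.75930189,  610.75378872,  860.95644826]), array([-0.59438592, -0.47506165, -0.64886193])) 529.1092896101558
{'time_s': 0.1, 'joint_pos': array([ 5.52618548e+01,  3.02751651e+01,  8.21516695e+01, -6.07676653e-04,
        6.76888713e+01, -1.02284738e+01]), 'qd': array([-0.05144097, -0.0805672 , -0.12090013, -0.10184673, -0.06533025,
        0.00556725]), 'joint_efforts': array([-6.65865919e-04, -4.40986776e+01, -1.77152413e+01,  6.34601084e-02,
        5.34974691e-02, -4.03646038e-05]), 'tcp_pos': array([258.87130682, 568.11714556, 221.63855914]), 'tool_rot': array([[-9.09892734e-01,  4.14842026e-01, -1.14267185e-03],
       [ 4.14843453e-01,  9.09891277e-01, -1.66510176e-03],
       [ 3.48952958e-04, -1.98909393e-03, -9.99997961e-01]]), 'contact_force': array([0.32578036, 0.36020122, 1.29400199]), 'wrist_torque': array([-0.00290011, -0.01675267, -0.00413307]), 'width': 86.8091540790378}
```

View pics/top0.png

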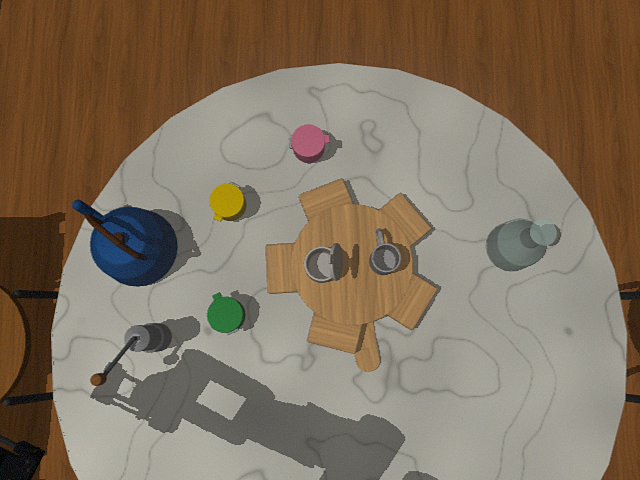

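View pics/scene0.png

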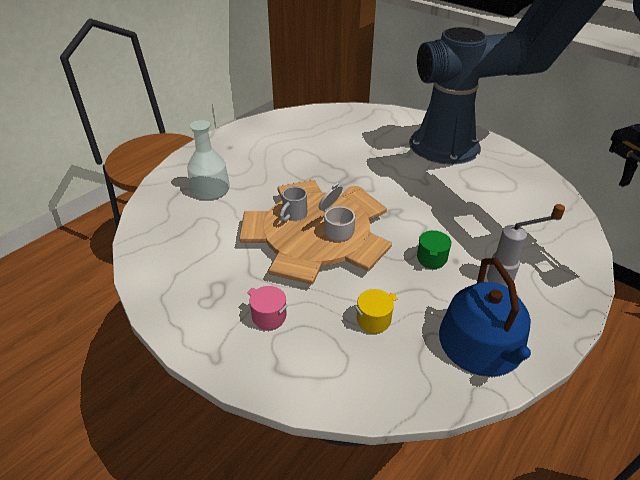

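The top view shows the white jar, lid open, at (323,264) on the left of the platter. Its lobe is at (281,268), the creamer is at (385,258) and the tongue at (367,362). Lookalikes are green (226,314), yellow (227,202) and pink (309,143), all off the platter with their lids shut. I choose the white one with the open lid.

```bash
cat >> h.py <<'E'
def maple(c):
    h=cv2.cvtColor(c['img'],cv2.COLOR_RGB2HSV)
    m=cv2.inRange(h,(8,70,60),(25,255,255))
    n,l,st,ce=cv2.connectedComponentsWithStats(m)
    p=proj(c,[560,-20,40])[0].astype(int)
    best=max(range(1,n),key=lambda i:st[i,4] if np.hypot(*(ce[i]-p))<60 else 0)
    return ((l==best)*255).astype(np.uint8)
def pang(c,axis=None):
    """platter: axis, lobe phase (deg mod 72), via outer ring of mask at z=39 """
    from scipy.optimize import minimize
    m=maple(c)
    def sample(x,y,r,a,z):
        P=np.stack([x+r*np.cos(a),y+r*np.sin(a),np.full(a.shape,z)],1)
        uv=proj(c,P).round().astype(int);return m[uv[:,1].clip(0,479),uv[:,0].clip(0,639)]>0
    return m,sample
E
python3 - <<'E'
from h import *
c=bot.read_camera('top');m=maple(c)
cnt=max(cv2.findContours(m,0,cv2.CHAIN_APPROX_NONE)[0],key=cv2.contourArea)
ap=cv2.approxPolyDP(cnt,3,True)[:,0]
print([(tuple(map(int,q)),onz(c,*q,39)[:2].round(0).tolist()) for q in ap])
o=c['img'].copy();cv2.drawContours(o,[ap[:,None]],-1,(255,0,0),1)
print([onz(c,*q,95)[:2].round() for q in [(323,264)]])
o=cv2.resize(o[160:390,240:460],None,fx=2.6,fy=2.6,interpolation=cv2.INTER_CUBIC);save('crop1',o)
E
```

```text
[((341, 178), [771.0, -5.0]), ((299, 195), [733.0, 86.0]), ((309, 221), [676.0, 64.0]), ((294, 243), [628.0, 96.0]), ((266, 245), [624.0, 156.0]), ((269, 293), [522.0, 147.0]), ((297, 291), [526.0, 89.0]), ((314, 311), [484.0, 53.0]), ((307, 340), [425.0, 67.0]), ((354, 353), [398.0, -30.0]), ((359, 368), [368.0, -41.0]), ((371, 371), [362.0, -65.0]), ((379, 362), [380.0, -82.0]), ((372, 322), [462.0, -68.0]), ((386, 314), [478.0, -98.0]), ((412, 329), [447.0, -152.0]), ((436, 291), [526.0, -204.0]), ((412, 272), [566.0, -154.0]), ((410, 246), [622.0, -151.0]), ((430, 226), [666.0, -195.0]), ((400, 193), [738.0, -132.0]), ((378, 210), [700.0, -84.0]), ((353, 204), [713.0, -30.0])]
[array([577.,  34.])]
```

View pics/crop1.png

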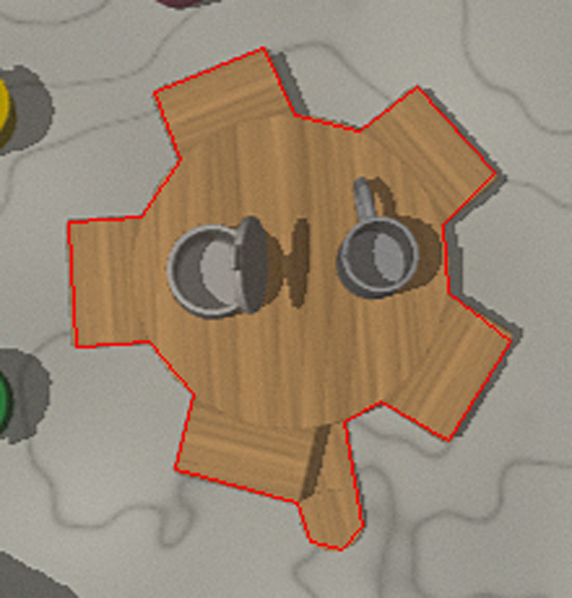

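The crop confirms the choice: the white jar with its dark lid standing up near the hinge, on the left lobe. Next I fit the platter and the tongue.

```bash
cat > fit.py <<'E'
from h import *
from scipy.optimize import least_squares
def fit(c,cen=None,verbose=False):
    """fit axis + lobe phase on outer contour corners (corner = near local radius max)"""
    m=maple(c);cnt=max(cv2.findContours(m,0,cv2.CHAIN_APPROX_NONE)[0],key=cv2.contourArea)[:,0]
    P=np.array([onz(c,*q,39)[:2] for q in cnt])
    def dist(p):
        x,y,t=p;d=P-[x,y];a=np.arctan2(d[:,1],d[:,0])-np.radians(t);a=(a+np.pi/5)%(2*np.pi/5)-np.pi/5
        r=np.hypot(*d.T);u,v=r*np.cos(a),abs(r*np.sin(a))
        # sdf to union(box 0..182 x +-52.5, disc 130)
        qx,qy=u-182,v-52.5
        b=np.hypot(np.maximum(qx,0),np.maximum(qy,0))+np.minimum(np.maximum(qx,qy),0)
        return np.minimum(b,r-130)
    best=None
    for t0 in range(0,72,12):
        f=(lambda p:dist(p)) if cen is None else (lambda p:dist([*cen,p[0]]))
        s=least_squares(f,[583,-30,t0] if cen is None else [t0],loss='cauchy',f_scale=2)
        if best is None or s.cost<best.cost: best=s
    if verbose: print('cost',best.cost,'med',np.median(abs(dist(best.x if cen is None else [*cen,best.x[0]]))))
    return best.x
E
python3 - <<'E'
from fit import *
c=bot.read_camera('top')
x=fit(c,verbose=True);print(x,x[2]%72)
cen=x[:2]
tip=np.array([onz(c,*q,8)[:2] for q in [(359,368),(371,371),(379,362),(365,372),(356,361)]])
d=tip-cen;print(np.c_[np.hypot(*d.T),np.degrees(np.arctan2(d[:,1],d[:,0]))])
# tongue: contour points near the tip, fit stadium end: circle r25 at 205
m=maple(c);cnt=max(cv2.findContours(m,0,cv2.CHAIN_APPROX_NONE)[0],key=cv2.contourArea)[:,0]
Q=np.array([onz(c,*q,8)[:2] for q in cnt if 355<=q[1]<=375 and 350<q[0]<385])
s=least_squares(lambda p:np.hypot(*(Q-(cen+205*np.array([np.cos(p[0]),np.sin(p[0])]))).T)-25,[-3.0],loss='soft_l1')
s2=least_squares(lambda p:np.hypot(*(Q-p).T)-25,cen+[-205,-20],loss='soft_l1')
print('tongue',np.degrees(s.x)%360,s2.x,np.hypot(*(s2.x-cen)),np.degrees(np.arctan2(*(s2.x-cen)[::-1]))%360)
# jar: bright white rim center
for z in(95,):
    print('jar rim', onz(c,240+212/2.6,160+271/2.6,z)[:2]-cen)
# lid top edge: scene+top rays
E
```

```text
cost 1273.2391930711967 med 1.5616127687718802
[584.58278521 -26.92846406  21.92349691] 21.92349690713607
[[ 219.07869964 -175.92641018]
 [ 228.34384262 -169.69713629]
 [ 214.07879026 -164.28459973]
 [ 228.47893007 -172.9214879 ]
 [ 204.29850016 -177.38210339]]
tongue [189.41880091] [384.6220559  -60.25543585] 202.7189688056314 189.46237338477053
jar rim [-8.34785121 63.94624641]
```

```bash
cat > plan.py <<'E'
from h import *
AX=np.array([584.6,-26.9])
def pol(r,a): return AX+r*np.array([np.cos(np.radians(a)),np.sin(np.radians(a))])
def plan(tg,n=5):
    """tg: list of (x,y,z,yaw_y deg); prints rows in tool frame, calls of n rows, assuming each call ends at its last target"""
    s=bot.state();R=s['tool_rot'];p=s['tcp_pos'];yaw=np.degrees(np.arctan2(R[1,1],R[0,1]))
    print('t',round(s['time_s'],2),'tcp',p.round(1),'yaw',round(yaw,1),'F',s['contact_force'].round(1),'j',s['joint_pos'].round(0))
    for i in range(0,len(tg),n):
        for x,y,z,w in tg[i:i+n]:
            d=R.T@(np.array([x,y,z])-p)/1000
            print([[*map(float,d.round(3))],float(round(-((w-yaw+180)%360-180),1)),1],end=',')
        print()
        x,y,z,w=tg[min(i+n,len(tg))-1];p=np.array([x,y,z]);yaw=w;a=np.radians(w)
        yv=np.array([np.cos(a),np.sin(a),0]);R=np.stack([np.cross(yv,[0,0,-1]),yv,[0,0,-1]],1)
E
python3 - <<'E'
from plan import *
g=pol(164,130)
plan([(259,568,290,65)]+[(*g,290,25)]*4+[(*g,290,25)]*5+[(*g,150,25)]+[(*g,100,25)]*1+[(*g,60,25),(*g,40,25),(*g,23,25)])
E
```

```text
t 0.2 tcp [259.  568.3 221.9] yaw 65.5 F [-0.9 -0.8  0.2] j [ 55.  30.  82.  -0.  68. -10.]
[[-0.0, -0.0, -0.068], 0.5, 1],[[-0.395, -0.336, -0.068], 40.5, 1],[[-0.395, -0.336, -0.068], 40.5, 1],[[-0.395, -0.336, -0.068], 40.5, 1],[[-0.395, -0.336, -0.068], 40.5, 1],
[[0.0, 0.0, 0.0], 0.0, 1],[[0.0, 0.0, 0.0], 0.0, 1],[[0.0, 0.0, 0.0], 0.0, 1],[[0.0, 0.0, 0.0], 0.0, 1],[[0.0, 0.0, 0.0], 0.0, 1],
[[0.0, 0.0, 0.14], 0.0, 1],[[0.0, 0.0, 0.19], 0.0, 1],[[0.0, 0.0, 0.23], 0.0, 1],[[0.0, 0.0, 0.25], 0.0, 1],[[0.0, 0.0, 0.267], 0.0, 1],
```

Call:
jog_arm --targets '[[[0,0,-0.068],0,1],[[-0.395,-0.336,-0.068],40.5,1],[[-0.395,-0.336,-0.068],40.5,1],[[-0.395,-0.336,-0.068],40.5,1],[[-0.395,-0.336,-0.068],40.5,1]]'

```text
time_s: 0.82
tcp_pos: [365.6, 340.3, 287.6]
tool_rot: [[-0.418, 0.908, -0.0], [0.908, 0.418, -0.001], [-0.001, -0.001, -1.0]]
contact_force: [1.2, 0.3, -0.5]
width: 44.7
```

Run:
```python
from plan import *
g=pol(164,130)
plan([(*g,290,25)]*5)
```

```text
t 0.82 tcp [365.6 340.3 287.6] yaw 24.7 F [ 1.2  0.3 -0.5] j [30. 16. 95. -0. 69.  5.]
[[-0.267, 0.002, -0.002], -0.3, 1],[[-0.267, 0.002, -0.002], -0.3, 1],[[-0.267, 0.002, -0.002], -0.3, 1],[[-0.267, 0.002, -0.002], -0.3, 1],[[-0.267, 0.002, -0.002], -0.3, 1],
```

Call:
jog_arm --targets '[[[-0.267,0.002,-0.002],0,1],[[-0.267,0.002,-0.002],0,1],[[-0.267,0.002,-0.002],0,1],[[-0.267,0.002,-0.002],0,1],[[-0.267,0.002,-0.002],0,1]]'

```text
time_s: 1.45
tcp_pos: [480.6, 95.5, 289.9]
tool_rot: [[-0.414, 0.91, 0.001], [0.91, 0.414, -0.002], [-0.002, -0.0, -1.0]]
contact_force: [-0.7, 0.2, -0.0]
width: 1.7
```

Run:
```python
from plan import *
g=pol(164,130)
plan([(*g,150,25),(*g,100,25),(*g,60,25),(*g,40,25),(*g,23,25)])
c=bot.read_camera('top')
```

```text
t 1.45 tcp [480.6  95.5 289.9] yaw 24.5 F [-0.7  0.2 -0. ] j [ -2.  15.  96.  -0.  69. -26.]
[[0.004, 0.0, 0.14], -0.5, 1],[[0.004, 0.0, 0.19], -0.5, 1],[[0.004, 0.0, 0.23], -0.5, 1],[[0.004, 0.0, 0.25], -0.5, 1],[[0.004, 0.0, 0.267], -0.5, 1],
```

Call:
jog_arm --targets '[[[0.004,0,0.06],0,1],[[0.004,0,0.12],0,1],[[0.004,0,0.18],0,1],[[0.004,0,0.23],0,1],[[0.004,0,0.267],0,1]]'

```text
time_s: 2.12
tcp_pos: [478.2, 99.6, 20.8]
tool_rot: [[-0.416, 0.909, -0.002], [0.909, 0.416, -0.002], [-0.001, -0.002, -1.0]]
contact_force: [0.4, -0.1, 0.2]
width: 0.3
```

Run:
```python
from plan import *
T=[]
for a in [133,136,139,142,145]+list(range(149,206,4)):
    T.append((*pol(164,a),23,25+(a-130)*0.9))
plan(T)
c=bot.read_camera('scene')
i=c['img'];save('s1',i[130:330,180:480])
```

```text
t 2.12 tcp [478.2  99.6  20.8] yaw 24.6 F [ 0.4 -0.1  0.2] j [ -1.  40. 110.  -0.  30. -26.]
[[-0.004, -0.008, -0.002], -3.1, 1],[[-0.007, -0.016, -0.002], -5.8, 1],[[-0.01, -0.024, -0.002], -8.5, 1],[[-0.014, -0.031, -0.002], -11.2, 1],[[-0.018, -0.039, -0.002], -13.9, 1],
[[-0.004, -0.011, 0.0], -3.6, 1],[[-0.008, -0.021, 0.0], -7.2, 1],[[-0.013, -0.032, 0.0], -10.8, 1],[[-0.019, -0.042, 0.0], -14.4, 1],[[-0.025, -0.051, 0.0], -18.0, 1],
[[-0.004, -0.011, 0.0], -3.6, 1],[[-0.009, -0.021, 0.0], -7.2, 1],[[-0.014, -0.031, 0.0], -10.8, 1],[[-0.02, -0.041, 0.0], -14.4, 1],[[-0.027, -0.05, 0.0], -18.0, 1],
[[-0.004, -0.011, 0.0], -3.6, 1],[[-0.009, -0.021, 0.0], -7.2, 1],[[-0.015, -0.031, 0.0], -10.8, 1],[[-0.022, -0.04, 0.0], -14.4, 1],[[-0.029, -0.049, 0.0], -18.0, 1],
```

View pics/s1.png

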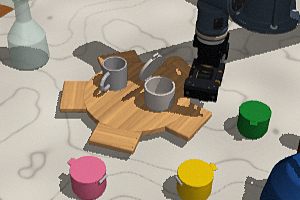

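The scene crop shows the gripper down in the gap behind the front-left lobe (crop about 200,80), clear of the jar at crop (160,93). I start the push.

Call:
jog_arm --targets '[[[-0.004,-0.008,-0.002],-3,1],[[-0.007,-0.016,-0.002],-6,1],[[-0.01,-0.024,-0.002],-8.5,1],[[-0.014,-0.031,-0.002],-11,1],[[-0.018,-0.039,-0.002],-14,1]]'

```text
time_s: 2.8
tcp_pos: [448.2, 68.0, 20.8]
tool_rot: [[-0.626, 0.78, -0.007], [0.78, 0.626, -0.002], [0.003, -0.006, -1.0]]
contact_force: [-0.3, 0.6, -0.7]
width: 0.3
```

Call:
jog_arm --targets '[[[-0.004,-0.011,0],-3.5,1],[[-0.008,-0.021,0],-7,1],[[-0.013,-0.032,0],-11,1],[[-0.019,-0.042,0],-14.5,1],[[-0.025,-0.051,0],-18,1]]'

```text
time_s: 3.42
tcp_pos: [424.3, 17.4, 22.0]
tool_rot: [[-0.838, 0.546, -0.006], [0.546, 0.838, -0.002], [0.004, -0.004, -1.0]]
contact_force: [0.5, 0.6, -0.2]
width: 0.4
```

Run:
```python
from plan import *
from fit import fit
c=bot.read_camera('top');print('lobes',fit(c,AX)%72)
save('t2',c['img'])
p=bot.state()['tcp_pos'][:2]-AX;a0=np.degrees(np.arctan2(p[1],p[0]));print('finger',np.hypot(*p),a0)
yaw=np.degrees(np.arctan2(*bot.state()['tool_rot'][[1,0],1]))
plan([(*pol(164,a0+4*k),23,yaw+3.6*k) for k in range(1,11)])
```

```text
lobes [44.42552353]
finger 166.3971326274663 164.85868861198617
t 3.48 tcp [424.   16.6  21.9] yaw 57.0 F [-0.1 -0.5  0.1] j [-13.  39. 119.  -0.  23. -69.]
[[-0.006, -0.01, -0.001], -3.6, 1],[[-0.011, -0.02, -0.001], -7.2, 1],[[-0.016, -0.031, -0.001], -10.8, 1],[[-0.022, -0.04, -0.001], -14.4, 1],[[-0.029, -0.05, -0.001], -18.0, 1],
[[-0.004, -0.011, 0.0], -3.6, 1],[[-0.009, -0.021, 0.0], -7.2, 1],[[-0.015, -0.031, 0.0], -10.8, 1],[[-0.021, -0.04, 0.0], -14.4, 1],[[-0.028, -0.049, 0.0], -18.0, 1],
```

Call:
jog_arm --targets '[[[-0.006,-0.01,-0.001],-3.5,1],[[-0.011,-0.02,-0.001],-7,1],[[-0.016,-0.031,-0.001],-11,1],[[-0.022,-0.04,-0.001],-14.5,1],[[-0.029,-0.05,-0.001],-18,1]]'

```text
time_s: 4.1
tcp_pos: [420.9, -40.2, 23.8]
tool_rot: [[-0.966, 0.257, -0.006], [0.257, 0.966, -0.001], [0.006, -0.003, -1.0]]
contact_force: [-0.4, 0.7, -0.2]
width: 0.5
```

Call:
jog_arm --targets '[[[-0.004,-0.011,0],-3.5,1],[[-0.009,-0.021,0],-7,1],[[-0.015,-0.031,0],-11,1],[[-0.021,-0.04,0],-14.5,1],[[-0.028,-0.049,0],-18,1]]'

```text
time_s: 4.72
tcp_pos: [434.7, -93.5, 24.4]
tool_rot: [[-0.998, -0.056, -0.008], [-0.056, 0.998, -0.0], [0.008, 0.0, -1.0]]
contact_force: [-1.6, 0.2, 1.3]
width: 0.5
```

Run:
```python
from plan import *
from fit import fit
c=bot.read_camera('top');print('lobes',fit(c,AX)%72)
p=bot.state()['tcp_pos'][:2]-AX;a0=np.degrees(np.arctan2(p[1],p[0]));print('finger',np.hypot(*p),a0)
yaw=np.degrees(np.arctan2(*bot.state()['tool_rot'][[1,0],1]))
plan([(*pol(164,a0+4*k),23,yaw+3*k) for k in range(1,6)])
o=cv2.resize(c['img'][160:390,240:460],None,fx=2.6,fy=2.6,interpolation=cv2.INTER_CUBIC);save('crop3',o)
```

```text
lobes [11.86343082]
finger 162.98542482021452 -155.23634676362906
t 4.78 tcp [436.6 -95.2  24.5] yaw 93.2 F [ 0.9 -1.1  0.5] j [ -27.   39.  116.   -1.   26. -119.]
[[-0.004, -0.011, 0.001], -3.0, 1],[[-0.009, -0.021, 0.001], -6.0, 1],[[-0.015, -0.031, 0.001], -9.0, 1],[[-0.022, -0.04, 0.001], -12.0, 1],[[-0.029, -0.049, 0.001], -15.0, 1],
```

View pics/crop3.png

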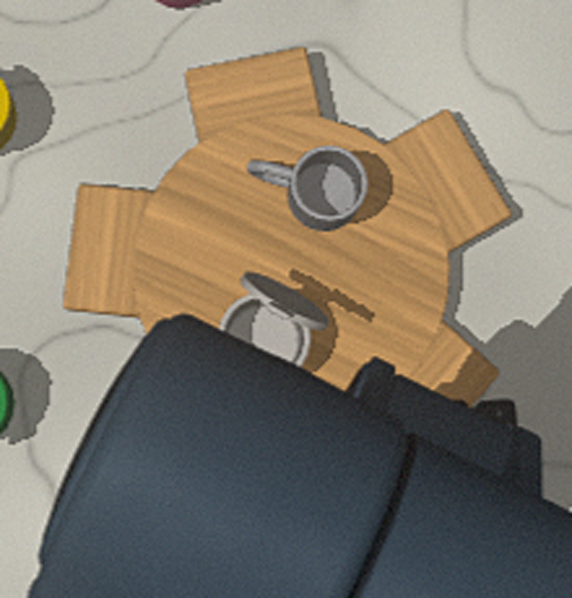

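The jar (crop 268,335) rides well with its lid still upright, and the wrist is at lower centre. About 33° remain.

Call:
jog_arm --targets '[[[-0.004,-0.011,0.001],-2.5,1],[[-0.009,-0.021,0.001],-5,1],[[-0.015,-0.031,0.001],-8,1],[[-0.022,-0.04,0.001],-10.5,1],[[-0.029,-0.049,0.001],-13,1]]'

```text
time_s: 5.4
tcp_pos: [468.3, -141.2, 24.0]
tool_rot: [[-0.96, -0.28, -0.006], [-0.28, 0.96, -0.001], [0.006, 0.0, -1.0]]
contact_force: [-0.1, 1.5, 0.4]
width: 0.3
```

Run:
```python
from plan import *
from fit import fit
c=bot.read_camera('top');print('lobes',fit(c,AX)%72)
p=bot.state()['tcp_pos'][:2]-AX;a0=np.degrees(np.arctan2(p[1],p[0]));print('finger',np.hypot(*p),a0)
yaw=np.degrees(np.arctan2(*bot.state()['tool_rot'][[1,0],1]))
plan([(*pol(164,a),23,yaw+0.7*(a-a0)) for a in (np.linspace(a0,233-360,6)[1:])])
o=cv2.resize(c['img'][160:390,240:460],None,fx=2.6,fy=2.6,interpolation=cv2.INTER_CUBIC);save('crop4',o)
```

```text
lobes [32.37869138]
finger 162.7827939119825 -134.56486824329605
t 5.45 tcp [ 470.4 -142.9   24.2] yaw 106.3 F [ 2.1 -1.   0.4] j [ -30.   40.  109.   -0.   31. -136.]
[[-0.001, -0.004, 0.001], -1.1, 1],[[-0.003, -0.008, 0.001], -2.1, 1],[[-0.006, -0.012, 0.001], -3.2, 1],[[-0.008, -0.015, 0.001], -4.2, 1],[[-0.011, -0.019, 0.001], -5.3, 1],
```

Call:
jog_arm --targets '[[[-0.001,-0.004,0.001],-1,1],[[-0.003,-0.008,0.001],-2,1],[[-0.006,-0.012,0.001],-3,1],[[-0.008,-0.015,0.001],-4,1],[[-0.011,-0.019,0.001],-5,1]]'

```text
time_s: 6.08
tcp_pos: [486.2, -158.0, 23.1]
tool_rot: [[-0.931, -0.365, -0.003], [-0.365, 0.931, -0.003], [0.004, -0.002, -1.0]]
contact_force: [0.1, 0.4, 1.2]
width: 0.2
```

Run:
```python
from plan import *
from fit import fit
c=bot.read_camera('top');print('lobes',fit(c,AX)%72)
p=bot.state()['tcp_pos'][:2]-AX;a0=np.degrees(np.arctan2(p[1],p[0]));print('finger',np.hypot(*p),a0)
yaw=np.degrees(np.arctan2(*bot.state()['tool_rot'][[1,0],1]))
plan([(*pol(164,a0-3*k),23,yaw) for k in(1,2,3)]+[(*pol(164,a0-10),70,yaw),(*pol(164,a0-10),130,yaw)]+[(*pol(175,a0-12),190,yaw),(*pol(190,a0-12),250,yaw),(520,-310,250,yaw),(520,-310,250,yaw),(520,-310,250,yaw)])
```

```text
lobes [40.82103095]
finger 163.8898914619172 -126.40242956408667
t 6.12 tcp [ 487.3 -158.8   23.2] yaw 111.4 F [-0.2 -0.4 -0.4] j [ -30.   41.  106.   -0.   33. -141.]
[[0.004, 0.007, 0.0], -0.0, 1],[[0.008, 0.015, 0.0], -0.0, 1],[[0.012, 0.023, 0.0], -0.0, 1],[[0.013, 0.025, -0.047], -0.0, 1],[[0.013, 0.025, -0.107], -0.0, 1],
[[0.012, 0.002, -0.06], -0.0, 1],[[0.026, -0.004, -0.12], -0.0, 1],[[0.012, -0.178, -0.12], -0.0, 1],[[0.012, -0.178, -0.12], -0.0, 1],[[0.012, -0.178, -0.12], -0.0, 1],
```

Call:
jog_arm --targets '[[[0.004,0.007,0],0,1],[[0.008,0.015,0],0,1],[[0.012,0.023,0],0,1],[[0.012,0.025,-0.047],0,1],[[0.012,0.025,-0.107],0,1]]'

```text
time_s: 6.75
tcp_pos: [465.3, -138.2, 129.9]
tool_rot: [[-0.931, -0.365, -0.005], [-0.365, 0.931, -0.002], [0.006, 0.0, -1.0]]
contact_force: [0.5, 0.0, 0.1]
width: 1.0
```

Call:
jog_arm --targets '[[[0.012,0.002,-0.06],0,1],[[0.026,-0.004,-0.12],0,1],[[0.012,-0.178,-0.12],0,1],[[0.012,-0.178,-0.12],0,1],[[0.012,-0.178,-0.12],0,1]]'

```text
time_s: 7.38
tcp_pos: [520.1, -309.6, 250.1]
tool_rot: [[-0.931, -0.365, -0.005], [-0.365, 0.931, -0.002], [0.005, -0.001, -1.0]]
contact_force: [0.7, 0.6, 1.1]
width: 0.5
```

Run:
```python
from plan import *
from fit import fit
s=bot.state();print(s['time_s'],s['tcp_pos'])
c=bot.read_camera('top');print('lobes',fit(c,AX)%72, fit(c))
o=cv2.resize(c['img'][220:380,270:430],None,fx=3.7,fy=3.7,interpolation=cv2.INTER_CUBIC);save('crop5',o)
c=bot.read_camera('scene');o2=cv2.resize(c['img'][160:280,250:370],None,fx=4,fy=4,interpolation=cv2.INTER_CUBIC);save('crop6',o2)
```

```text
7.375 [ 520.05645327 -309.56693872  250.09940132]
lobes [41.51623273] [584.57936588 -26.46467291  41.53705088]
```

View pics/crop5.png

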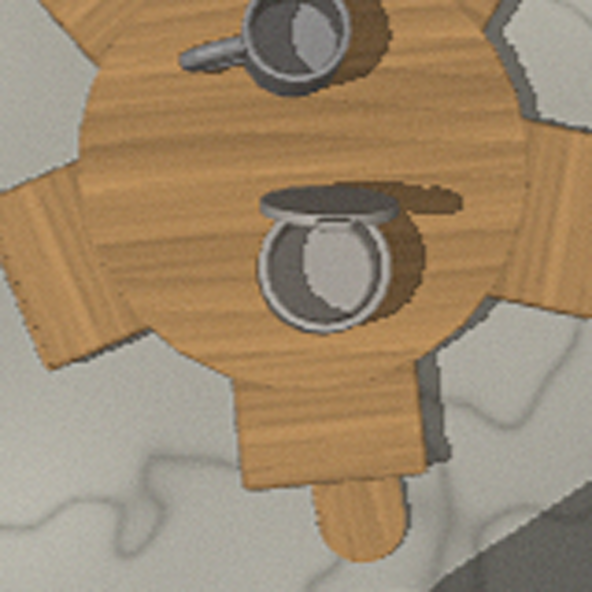

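View pics/crop6.png

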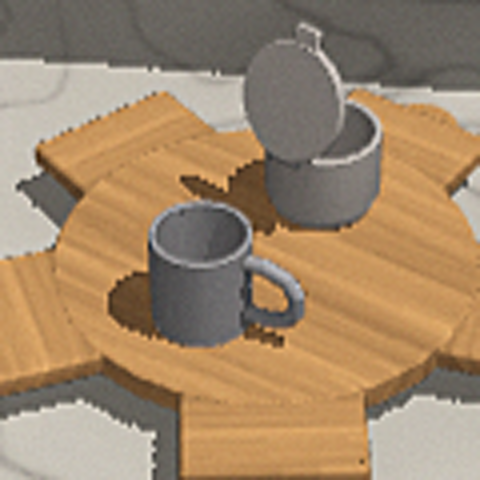

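Jar at the front with lid upright: rim centre at crop (323,268), tongue end visible at (360,515). In the scene view the lid plate leans slightly towards the axis. Next I check the angular residual.

Run:
```python
from plan import *
from scipy.optimize import least_squares
c=bot.read_camera('top')
for C in (AX,np.array([584.6,-26.6])):
    f=lambda u,v,z:(lambda d:(np.hypot(*d).round(1),np.degrees(np.arctan2(d[1],d[0]))%360))(onz(c,270+u/3.7,220+v/3.7,z)[:2]-C)
    print('jar',f(323,268,95),'tongue mid',f(359.5,515,8),f(361,562,8))
m=maple(c);m[:350]=0;cnt=max(cv2.findContours(m,0,cv2.CHAIN_APPROX_NONE)[0],key=cv2.contourArea)[:,0]
Q=np.array([onz(c,*q,8)[:2] for q in cnt if q[1]>353])
s=least_squares(lambda p:np.hypot(*(Q-pol(205,p[0])).T)-25,[189.],loss='soft_l1');print('tongue',s.x)
print('jar xy',onz(c,270+323/3.7,220+268/3.7,95),'tip px ->')
# lid edge: top view lid top extents; rays intersect vertical plane of jar axis
s=bot.state();print(s['joint_pos'])
# lid free edge in scene: top of disc approx crop6(298,42): triangulate with vertical plane thru axis along tongue
cs=bot.read_camera('scene');o,d=ray(cs,250+298/4,160+42/4)
a=np.radians(188.5);n=np.array([-np.sin(a),np.cos(a)]);j=onz(c,270+323/3.7,220+268/3.7,95)[:2]
k=((j-o[:2])@n)/(d[:2]@n);p=o+k*d;u=np.array([np.cos(a),np.sin(a)]);print('lid edge',p,'outward from hinge',(p[:2]-j)@u+37)
o,d=ray(c,270+328/3.7,220+187/3.7);k=((j-o[:2])@n)/(d[:2]@n);k2=(165-o[2])/d[2];p=o+k2*d;print('top z165:',p,(p[:2]-j)@u+37)
```

```text
jar (np.float64(65.5), np.float64(186.95566145649155)) tongue mid (np.float64(203.0), np.float64(189.3613887047283)) (np.float64(229.0), np.float64(188.43800770050981))
jar (np.float64(65.6), np.float64(187.21591602969008)) tongue mid (np.float64(203.1), np.float64(189.44490566313482)) (np.float64(229.0), np.float64(188.51223981820777))
tongue [189.39037846]
jar xy [519.55925881 -34.83491287  95.        ] tip px ->
[ -41.21794473   27.15184596   83.17380116   -0.29854323   69.87130905
 -152.39291039]
lid edge [549.54176556 -30.35399722 170.23296737] outward from hinge 6.684503697689273
top z165: [556.41514894 -33.4659478  165.        ] 0.3465940780730321
```

Jar azimuth is about 187°, the platter lobe 185.5° and the tongue 189.2°. One more small push of about 2.7° is worth making.

Run:
```python
from plan import *
y=111.4
G=pol(164,222);H=pol(190,222)
plan([(*H,250,y)]*4+[(*H,200,y)]+[(*G,150,y),(*G,100,y),(*G,60,y),(*G,40,y),(*G,23,y)]+[(*pol(164,a),23,y+.3*(a-222)) for a in (226,230,233,235,236.5)])
```

```text
t 7.58 tcp [ 518.9 -307.7  248.8] yaw 111.3 F [ 0.6  0.9 -0.8] j [ -41.   27.   83.   -0.   70. -152.]
[[0.014, 0.171, -0.001], -0.1, 1],[[0.014, 0.171, -0.001], -0.1, 1],[[0.014, 0.171, -0.001], -0.1, 1],[[0.014, 0.171, -0.001], -0.1, 1],[[0.014, 0.17, 0.049], -0.1, 1],
[[-0.024, 0.009, 0.05], -0.0, 1],[[-0.024, 0.009, 0.1], -0.0, 1],[[-0.024, 0.009, 0.14], -0.0, 1],[[-0.024, 0.009, 0.16], -0.0, 1],[[-0.024, 0.009, 0.177], -0.0, 1],
[[-0.004, -0.011, 0.0], -1.2, 1],[[-0.01, -0.021, 0.0], -2.4, 1],[[-0.014, -0.028, 0.0], -3.3, 1],[[-0.017, -0.033, 0.0], -3.9, 1],[[-0.019, -0.037, 0.0], -4.3, 1],
```

Call:
jog_arm --targets '[[[0.014,0.06,0],0,1],[[0.014,0.12,0],0,1],[[0.014,0.17,0],0,1],[[0.014,0.17,0],0,1],[[0.014,0.17,0.049],0,1]]'

```text
time_s: 8.2
tcp_pos: [446.3, -155.2, 203.1]
tool_rot: [[-0.931, -0.366, 0.002], [-0.366, 0.931, -0.006], [-0.0, -0.007, -1.0]]
contact_force: [0.4, -0.2, -0.6]
width: 0.6
```

Call:
jog_arm --targets '[[[-0.024,0.009,0.05],0,1],[[-0.024,0.009,0.1],0,1],[[-0.024,0.009,0.14],0,1],[[-0.024,0.009,0.16],0,1],[[-0.024,0.009,0.177],0,1]]'

```text
time_s: 8.82
tcp_pos: [465.3, -138.7, 25.0]
tool_rot: [[-0.93, -0.367, 0.001], [-0.367, 0.93, -0.006], [0.001, -0.006, -1.0]]
contact_force: [0.3, -0.9, 0.8]
width: 0.7
```

Run:
```python
from plan import *
y=111.4
plan([(*pol(164,a),23,y+.3*(a-222)) for a in (226,230,233,235,236.5)])
```

```text
t 8.82 tcp [ 465.3 -138.7   25. ] yaw 111.5 F [ 0.3 -0.9  0.8] j [ -30.   40.  110.   -0.   30. -141.]
[[-0.003, -0.008, 0.002], -1.1, 1],[[-0.008, -0.018, 0.002], -2.3, 1],[[-0.012, -0.025, 0.002], -3.2, 1],[[-0.015, -0.03, 0.002], -3.8, 1],[[-0.018, -0.034, 0.002], -4.2, 1],
```

Call:
jog_arm --targets '[[[-0.003,-0.008,0.002],-1,1],[[-0.008,-0.018,0.002],-2,1],[[-0.012,-0.025,0.002],-3,1],[[-0.015,-0.03,0.002],-4,1],[[-0.018,-0.034,0.002],-4,1]]'

```text
time_s: 9.45
tcp_pos: [494.7, -164.0, 23.6]
tool_rot: [[-0.902, -0.431, 0.002], [-0.431, 0.902, -0.006], [0.001, -0.006, -1.0]]
contact_force: [-1.5, 0.4, 0.0]
width: 0.9
```

Run:
```python
from plan import *
from fit import fit
s=bot.state();c=bot.read_camera('top');print('lobes',fit(c,AX)%72)
p=s['tcp_pos'][:2]-AX;a0=np.degrees(np.arctan2(p[1],p[0]))%360;print('finger',np.hypot(*p),a0)
y=112.6
plan([(*pol(164,a0-3*k),23,y) for k in(1,2,3)]+[(*pol(164,a0-10),70,y),(*pol(164,a0-10),130,y)]+[(*pol(175,a0-12),190,y),(*pol(190,a0-12),250,y)]+[(520,-310,250,y)]*3)
```

```text
lobes [44.41381125]
finger 163.89472908770423 236.7540384722447
t 9.5 tcp [ 495.7 -164.5   23.6] yaw 115.5 F [ 0.7  0.  -1.1] j [ -30.   41.  105.   -0.   33. -146.]
[[0.005, 0.008, 0.001], 2.9, 1],[[0.009, 0.016, 0.0], 2.9, 1],[[0.012, 0.024, 0.0], 2.9, 1],[[0.013, 0.026, -0.047], 2.9, 1],[[0.013, 0.026, -0.107], 2.9, 1],
[[0.012, 0.001, -0.06], -0.0, 1],[[0.026, -0.005, -0.12], -0.0, 1],[[0.019, -0.169, -0.12], -0.0, 1],[[0.019, -0.169, -0.12], -0.0, 1],[[0.019, -0.169, -0.12], -0.0, 1],
```

Call:
jog_arm --targets '[[[0.005,0.008,0.001],0,1],[[0.009,0.016,0],0,1],[[0.012,0.024,0],0,1],[[0.013,0.026,-0.047],0,1],[[0.013,0.026,-0.107],0,1]]'

```text
time_s: 10.12
tcp_pos: [470.5, -144.6, 130.1]
tool_rot: [[-0.902, -0.431, -0.002], [-0.431, 0.902, -0.004], [0.003, -0.003, -1.0]]
contact_force: [1.3, -0.8, 0.6]
width: 0.4
```

Call:
jog_arm --targets '[[[0.012,0.001,-0.06],0,1],[[0.026,-0.005,-0.12],0,1],[[0.019,-0.169,-0.12],0,1],[[0.019,-0.169,-0.12],0,1],[[0.019,-0.169,-0.12],0,1]]'

```text
time_s: 10.75
tcp_pos: [527.0, -306.9, 250.8]
tool_rot: [[-0.903, -0.43, -0.0], [-0.43, 0.903, -0.005], [0.003, -0.004, -1.0]]
contact_force: [-0.2, 0.3, -0.3]
width: 0.3
```

Run:
```python
from plan import *
from fit import fit
c=bot.read_camera('top');print('lobes',fit(c,AX)%72)
o=cv2.resize(c['img'][240:380,290:430],None,fx=4,fy=4,interpolation=cv2.INTER_CUBIC);save('crop7',o)
a=np.radians(189.5);u=np.array([np.cos(a),np.sin(a)])
B=(*(AX-12*u),)
y=110
plan([(520,-310,290,y)]+[(*B,290,y)]*9+[(*B,230,y),(*B,180,y),(*B,160,y)]);print(B)
```

```text
lobes [45.00133724]
t 10.8 tcp [ 529.3 -311.6  250.5] yaw 115.4 F [ 2.5 -3.4  0.7] j [ -41.   28.   82.   -0.   70. -156.]
[[0.008, 0.005, -0.04], 5.4, 1],[[-0.183, 0.23, -0.042], 5.4, 1],[[-0.183, 0.23, -0.042], 5.4, 1],[[-0.183, 0.23, -0.042], 5.4, 1],[[-0.183, 0.23, -0.042], 5.4, 1],
[[0.0, 0.0, 0.0], 0.0, 1],[[0.0, 0.0, 0.0], 0.0, 1],[[0.0, 0.0, 0.0], 0.0, 1],[[0.0, 0.0, 0.0], 0.0, 1],[[0.0, 0.0, 0.0], 0.0, 1],
[[0.0, 0.0, 0.06], 0.0, 1],[[0.0, 0.0, 0.11], 0.0, 1],[[0.0, 0.0, 0.13], 0.0, 1],
(np.float64(596.4354272184468), np.float64(-24.91942872967187))
```

View pics/crop7.png

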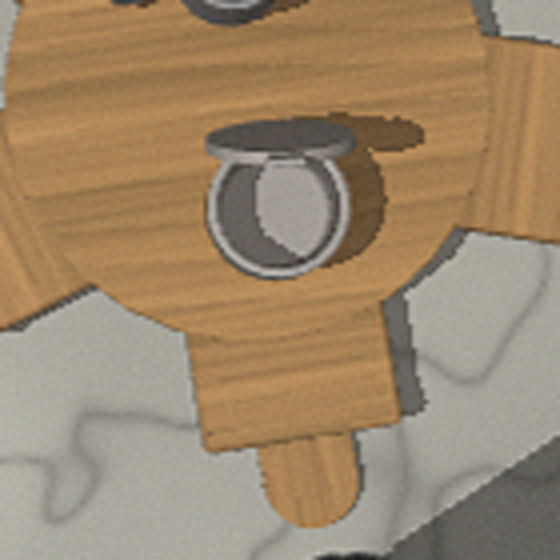

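Platter lobe at 189.0°, tongue at 189.4°; jar rim at crop (279,206), with the lid still standing up (edge at crop row ~135). Next I go behind the lid.

Call:
jog_arm --targets '[[[0,0,-0.04],5,1],[[-0.183,0.23,-0.042],15.5,1],[[-0.183,0.23,-0.042],15.5,1],[[-0.183,0.23,-0.042],15.5,1],[[-0.183,0.23,-0.042],15.5,1]]'

```text
time_s: 11.42
tcp_pos: [585.0, -66.3, 289.5]
tool_rot: [[-0.985, -0.171, 0.002], [-0.171, 0.985, -0.01], [-0.0, -0.01, -1.0]]
contact_force: [1.8, -0.9, -0.1]
width: 0.1
```

Run:
```python
from plan import *
c=bot.read_camera('top')
j=np.array(onz(c,290+279/4,240+206/4,95)[:2]);d=j-AX;print('jar',j,np.hypot(*d),np.degrees(np.arctan2(d[1],d[0]))%360)
a=np.radians(189.3);u=np.array([np.cos(a),np.sin(a)]);h=j-37*u;print('hinge',h,u)
B=h-38*u;y=99.3;print(B)
plan([(*B,290,y)]*2+[(*B,230,y),(*B,180,y),(*B,155,y)])
```

```text
jar [521.4335168  -39.76946554] 64.46415858865635 191.51576371260907
hinge [557.94717831 -33.79012416] [-0.98685572 -0.16160382]
[595.44769554 -27.64917896]
t 11.47 tcp [585.7 -57.7 289.5] yaw 100.2 F [ 0.4  3.6 -0.3] j [ -16.   23.   83.   -0.   74. -117.]
[[-0.015, 0.028, -0.001], 0.9, 1],[[-0.015, 0.028, -0.001], 0.9, 1],[[-0.015, 0.028, 0.059], 0.9, 1],[[-0.015, 0.028, 0.109], 0.9, 1],[[-0.015, 0.028, 0.134], 0.9, 1],
```

Call:
jog_arm --targets '[[[-0.015,0.028,0],1,1],[[-0.015,0.028,0],1,1],[[-0.015,0.028,0.059],1,1],[[-0.015,0.028,0.109],1,1],[[-0.015,0.028,0.134],1,1]]'

```text
time_s: 12.1
tcp_pos: [593.1, -28.4, 152.3]
tool_rot: [[-0.987, -0.159, -0.003], [-0.159, 0.987, -0.001], [0.003, -0.001, -1.0]]
contact_force: [-0.5, -1.0, -0.8]
width: 0.4
```

Run:
```python
from plan import *
h=np.array([557.9,-33.8]);u=np.array([-0.98685572,-0.16160382])
T=[]
for k in (-28,-20,-14,-8,-2): T.append((*(h+(k)*u),155,99.3))
# corner path: finger centre = corner - 10 mm outward
for ph in (85,75,65,55,45,36,28,20,13,7):
    f=np.radians(ph);r=62;cr=r*np.cos(f)-7*np.sin(f);z=95+r*np.sin(f)+7*np.cos(f)
    T.append((*(h+(cr-9)*u),z,99.3))
for z in (103,101,100,100,100): T.append((*(h+57*u),z,99.3))
plan(T)
s=bot.state();c=bot.read_camera('scene')
o=cv2.resize(c['img'][110:260,230:430],None,fx=4,fy=4,interpolation=cv2.INTER_CUBIC);save('crop8',o)
```

```text
t 12.1 tcp [593.1 -28.4 152.3] yaw 99.2 F [-0.5 -1.  -0.8] j [ -13.   33.   90.   -0.   57. -113.]
[[0.008, 0.0, -0.003], -0.1, 1],[[0.016, 0.0, -0.003], -0.1, 1],[[0.022, 0.0, -0.003], -0.1, 1],[[0.028, 0.0, -0.003], -0.1, 1],[[0.034, 0.0, -0.003], -0.1, 1],
[[-0.009, -0.0, -0.002], -0.0, 1],[[0.002, 0.0, -0.002], -0.0, 1],[[0.013, 0.0, 0.001], -0.0, 1],[[0.023, 0.0, 0.005], -0.0, 1],[[0.032, 0.0, 0.011], -0.0, 1],
[[0.007, 0.0, 0.007], -0.0, 1],[[0.013, 0.0, 0.014], -0.0, 1],[[0.017, 0.0, 0.021], -0.0, 1],[[0.02, 0.0, 0.028], -0.0, 1],[[0.022, 0.0, 0.034], -0.0, 1],
[[0.005, 0.0, 0.007], -0.0, 1],[[0.005, 0.0, 0.009], -0.0, 1],[[0.005, 0.0, 0.01], -0.0, 1],[[0.005, 0.0, 0.01], -0.0, 1],[[0.005, 0.0, 0.01], -0.0, 1],
```

View pics/crop8.png

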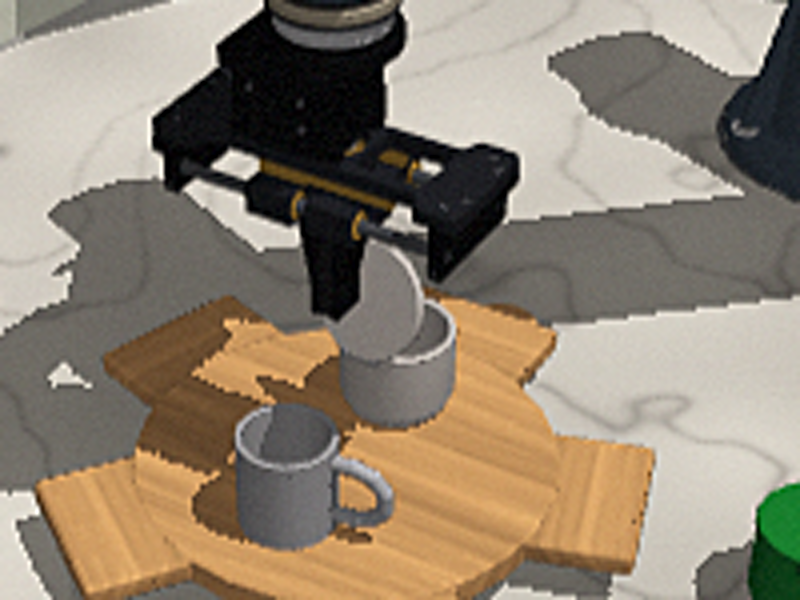

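The scene crop shows the finger (crop 335,290) behind the open lid on the axis side, clear of the creamer. Next I push the lid shut in an arc.

Call:
jog_arm --targets '[[[0.006,0,-0.003],0,1],[[0.012,0,-0.003],0,1],[[0.017,0,-0.003],0,1],[[0.021,0,-0.003],0,1],[[0.025,0,-0.003],0,1]]'

```text
time_s: 12.78
tcp_pos: [567.1, -32.2, 153.7]
tool_rot: [[-0.987, -0.159, -0.006], [-0.159, 0.987, -0.001], [0.006, 0.0, -1.0]]
contact_force: [-0.4, 0.1, -0.1]
width: 0.2
```

Call:
jog_arm --targets '[[[0.005,0,-0.001],0,1],[[0.013,0,-0.001],0,1],[[0.022,0,0.001],0,1],[[0.032,0,0.005],0,1],[[0.041,0,0.011],0,1]]'

```text
time_s: 13.4
tcp_pos: [525.8, -38.8, 142.6]
tool_rot: [[-0.987, -0.159, -0.006], [-0.159, 0.987, -0.001], [0.006, 0.0, -1.0]]
contact_force: [0.1, 0.2, 0.2]
width: 0.2
```

Run:
```python
from plan import *
h=np.array([557.9,-33.8]);u=np.array([-0.98685572,-0.16160382])
s=bot.state();print('along',(s['tcp_pos'][:2]-h)@u)
T=[]
for ph in (36,28,20,13,7):
    f=np.radians(ph);r=62;cr=r*np.cos(f)-7*np.sin(f);z=95+r*np.sin(f)+7*np.cos(f)
    T.append((*(h+(cr-9)*u),z,99.3))
for z in (103,101,100,99,99): T.append((*(h+55*u),z,99.3))
plan(T)
```

```text
along 32.5391834524041
t 13.4 tcp [525.8 -38.8 142.6] yaw 99.1 F [0.1 0.2 0.2] j [ -16.   29.  100.   -0.   51. -115.]
[[0.004, -0.0, 0.006], -0.2, 1],[[0.01, -0.0, 0.012], -0.2, 1],[[0.014, -0.0, 0.02], -0.2, 1],[[0.017, -0.0, 0.027], -0.2, 1],[[0.019, -0.0, 0.033], -0.2, 1],
[[0.003, 0.0, 0.007], -0.0, 1],[[0.003, 0.0, 0.009], -0.0, 1],[[0.003, 0.0, 0.01], -0.0, 1],[[0.003, 0.0, 0.011], -0.0, 1],[[0.003, 0.0, 0.011], -0.0, 1],
```

Call:
jog_arm --targets '[[[0.004,0,0.006],0,1],[[0.01,0,0.012],0,1],[[0.014,0,0.02],0,1],[[0.017,0,0.027],0,1],[[0.019,0,0.033],0,1]]'

```text
time_s: 14.02
tcp_pos: [506.6, -41.9, 109.1]
tool_rot: [[-0.987, -0.159, -0.006], [-0.159, 0.987, -0.001], [0.006, 0.0, -1.0]]
contact_force: [-0.2, 0.8, 1.2]
width: 0.7
```

Call:
jog_arm --targets '[[[0.003,0,0.003],0,1],[[0.003,0,0.005],0,1],[[0.003,0,0.007],0,1],[[0.003,0,0.008],0,1],[[0.003,0,0.008],0,1]]'

```text
time_s: 14.65
tcp_pos: [503.7, -42.4, 102.2]
tool_rot: [[-0.987, -0.159, -0.006], [-0.159, 0.987, -0.001], [0.006, -0.0, -1.0]]
contact_force: [-1.7, 0.5, 8.4]
width: 0.4
```

8.4 N at z = 102.2 mm, which is where the shut lid's top should be (95+7): the lid is on its stop. I press slightly more, then lift and move clear.

Call:
jog_arm --targets '[[[0,0,0.0025],0,1],[[0,0,0.0025],0,1],[[0,0,0.0025],0,1]]'

```text
time_s: 15.02
tcp_pos: [503.7, -42.5, 102.0]
tool_rot: [[-0.987, -0.16, -0.005], [-0.16, 0.987, -0.002], [0.005, -0.001, -1.0]]
contact_force: [-4.7, 0.1, 17.4]
width: 0.2
```

Call:
jog_arm --targets '[[[0,0,-0.03],0,1],[[0,0,-0.09],0,1],[[0,0,-0.15],0,1],[[0,0,-0.19],0,1],[[0,0,-0.19],0,1]]'

```text
time_s: 15.65
tcp_pos: [506.9, -42.8, 295.9]
tool_rot: [[-0.987, -0.16, 0.004], [-0.16, 0.987, -0.005], [-0.004, -0.005, -1.0]]
contact_force: [0.0, 0.2, -0.6]
width: 0.4
```

Call:
jog_arm --targets '[[[-0.05,-0.06,0],0,1],[[-0.05,-0.12,0],0,1],[[-0.05,-0.18,0],0,1],[[-0.05,-0.24,0],0,1],[[-0.05,-0.24,0],0,1]]'

```text
time_s: 16.27
tcp_pos: [594.3, -276.0, 294.7]
tool_rot: [[-0.988, -0.155, 0.002], [-0.155, 0.988, -0.004], [-0.001, -0.005, -1.0]]
contact_force: [0.4, 0.6, 0.0]
width: 0.5
```

Run:
```python
from plan import *
from fit import fit
c=bot.read_camera('top');print('lobes',fit(c,AX)%72,bot.state()['time_s'],bot.state()['tcp_pos'])
a=cv2.resize(c['img'][240:390,290:430],(420,450),interpolation=cv2.INTER_CUBIC)
d=bot.read_camera('scene')['img'][160:280,250:350];d=cv2.resize(d,(375,450),interpolation=cv2.INTER_CUBIC)
save('fin',np.hstack([a,d]))
```

```text
lobes [45.07931466] 16.325 [ 594.07083502 -274.33825445  294.79442971]
```

View pics/fin.png

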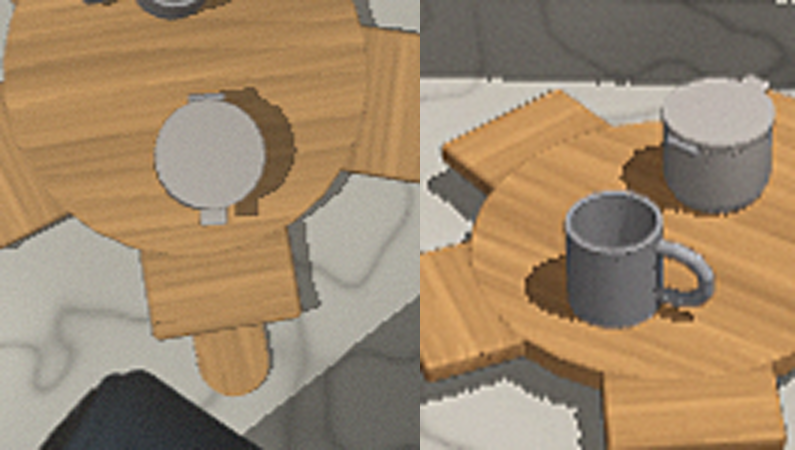

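The lid lies flat and shut on the jar (left panel 210,153) with its tab pointing at the tongue (232,360). The creamer is untouched and the arm is clear.

```bash
python3 -c "
from station import bot
print(bot.finish_job())"
```

```text
the job is handed in; nothing more can be done
None
```

The sugar jar is at the front with its lid fully shut, and the arm is clear. I handed the job in at about 16 s of robot time.

- **Turning:** I turned the platter about 95° counter-clockwise with a shut fingertip in a lobe gap. The first push stopped about 4° short, so I made one small correcting push. The lid was still open when the platter stopped.
- **Lid:** I pushed the lid shut in an arc from the axis side, then pressed it onto its stop. At the stop, the force was 17 N with the fingertip at z = 102 mm, which is the expected height of the shut lid's top.
- **Last checks:**
  - The jar's lobe points at 189.1° and the tongue at 189.4°.
  - The jar's own centre measured about 191.5° before the lid push. That is about 2° (2–3 mm) past the tongue, and I left it there.
  - The final picture shows the lid flat on the jar. The arm stayed clear of the creamer and the other things.
  - I did not re-measure the jar's centre after shutting the lid, but the lobe angle had not changed.

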